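# Park the bead case behind the post

### The arm

A 7-joint arm with a two-finger parallel gripper is mounted at the origin on the work surface. World frame = base frame: x ahead of the robot, y to its left, z up, the work surface at z = 0. Lengths are in m, angles in rad, forces in N, time in s.
With the tool pointing down it reaches from about 0.425 to 0.875 m from the base axis. Payload 4.7 kg.
Tool frame: the origin (TCP) lies midway between the tips of the shut fingers; the grasp point (between the pads) lies 19 mm behind it (r.tcp_to_grasp is the distance from the TCP to the grasp point, in m); y points along the fingers, x is the direction in which the jaws open and shut, and the axes are right-handed (so a half turn about y gives the same grasp; the last joint's range is limited). The gripper opens to 85 mm and grips with 20 to 120 N. Pads are 22 mm wide; open, the fingers measure 114 mm over their backs; the gripper's body (76 mm by 85 mm) begins 54 mm behind the grasp point. The pads swing forward as they close: fully open they stand 13 mm farther back than shut.
Start: joints at [1.307, 0.321, -0.07, 1.45, 0.023, 1.371, -0.057], TCP at [0.178, -0.625, 0.231] pointing down, gripper open.
Joint ranges: [-2.86, 2.86], [-0.3, 2.09], [-1.38, 1.24], [0.06, 2.45], [-1.56, 4.7], [0.09, 2.05], [-2.69, 2.69]. Speed limits (rad/s): [2.57, 2.57, 3.14, 3.14, 3.14, 3.14, 3.14].

### API

Orientations are given as a unit quaternion [w, x, y, z].
In Python, from rig import readout, camera, camera_params, ticket, find_in, r gives the robot as it stands.
- The arm moves only by the tool carry_out, never from a script. Its argument "moves" is a list of rows, each an object with "offset": the shift along the tool's x, y, z in mm, a list of three; "turn": the turn, a rotation vector about the tool's x, y, z in rad, a list of three; "hand": the finger opening in mm, from 0 to 85.4. In form: [{"offset": [x, y, z], "turn": [wx, wy, wz], "hand": hand}, ...]. A call has 1 to 20 rows; each row shifts and turns the pose as measured when the row begins, along the tool's axes as they then stand; what a row does not reach is not made up. A row lasts 1/8 s, in which the tool goes at most 62.5 mm and 10.7 degrees, less where a joint would pass 70% of its speed; a pose out of reach is approached as far as the arm can. A call with a gripper value outside its range is refused whole. The fingers move at their own pace and stop on an object; the grip force is fixed at half the most. Time passes only in rows, so rows that do not move let the fingers close. It gives the time, the measured TCP pose, the force and the opening at its end, in the units of the state.
- readout.state(): the state, without advancing time (a new reading comes with each control period).
- camera(name): name is "scene" or "side" or "wrist"; returns the picture (400x640x3 uint8, red, green, blue); there is no depth.
- camera_params(name): a dict with "intrinsics" (3x3 intrinsics, pixels), "world_from_camera" (4x4, takes a point from camera to world coordinates); the wrist camera has in their place "tool_from_camera" (4x4, takes a point from camera to tool coordinates, whose origin is the TCP and whose axes are the tool frame's). Camera axes: x right, y down, z forward; pixel columns grow to the right and rows downward; lengths in m; the calibration is good to about 2 mm. A picture is of the moment at which its call begins: read the wrist's pose just before it. camera_params takes no time and is no camera call.
- ticket.sign_off(): hands the job in, once; it reports no verdict.
Trained networks look in the newest picture that a camera, given by its name, has taken for a name from the list of things; names that differ only in an ending like _2 or _b are one class to them, and where a whole thing is asked for, a point or a joint stands for the part that bears it (a point fixed in the world has none). Each returns a list of dicts, best first, with "conf" (0 to 1); they miss things now and then, are a little off and sometimes report something else, mostly with a low value. They report only what shows in the picture. A call takes as long as a camera call.
- find_in(camera, thing): "uv" ([column, row] in pixels, amid what is visible of it).
The state is a dict: "time": time; "joints": joint angles; "joint_velocities": joint speeds; "effort": joint torques, N m; "tool_pos": TCP position; "tool_rot": TCP orientation; "force": force on the tool from outside, world axes, zero at the start; "wrist_torque": the same for the moment, N m; "gripper_width": opening from 0.0 (shut) to 1.0 (fully open).
Only numpy, scipy, OpenCV 4.12 (cv2) and the standard library are available. Lean on these libraries where they do the work, as an engineer would, in place of code of your own. Each camera call takes 0.05 s, during which the arm holds its last target.

### The job

Push the long bead case along the bench into the wooden bay: angle it so that one end slips in behind the steel post first, then push the other end round until the whole case lies in the bay, fully home along the back wall. Only push it with the fingers: never grip, lift or tip it, and leave the other things on the bench where they are.

Things in the scene. Friction and masses are not known exactly. Their poses are not given: they have to be found in the camera images.
- case: The long bead case: one rigid closed box, white with a grey seam and a row of nine bead-filled cells on top, 210 mm long x 50 mm wide x 26 mm high, about 0.25 kg, lying loose on the bench, slides when pushed. Origin: centre of its underside. Own x axis along its length, y across, z up. The two ends are alike.
- case_end_a (a point): Middle of the case's +x end face, 105 mm from its centre, 13 mm above its underside.
- case_end_b (a point): Middle of the case's -x end face, 105 mm from its centre, 13 mm above its underside.
- bay: The bay: a pale wooden three-sided fence fixed to the bench, with no floor, its long side open. Origin: middle of the open side (mouth), on the bench. Own +x points into the bay, y along it, z up. Walls 30 mm high, 12 mm thick. Inside: 250 mm long (y = -125 to +125 mm), 60 mm deep (x = 0 to 60 mm, the back wall's inner face at x = 60 mm). The two end walls reach from x = 0 to the back wall.
- post: The post: an upright round steel post fixed to the bench, 24 mm across, 60 mm tall (the thin dark ring round its foot is no obstacle). Origin: its centre on the bench. It stands outside the bay, 45 mm or so in front of the mouth and in front of the bay's +y half, 65 to 85 mm from the middle, so that the case cannot be pushed in broadside; there is about 90 mm between it and the back wall.
- jar: Bystander, leave alone: closed amber glass jar, 48 mm across, 55 mm tall. Origin: centre of its underside.
- pliers: Bystander, leave alone: small pliers with black grips, 132 mm long, about 11 mm high, lying flat. Origin: at its pivot, on the bench.
- cutters: Bystander, leave alone: small cutters with blue grips, 132 mm long, about 11 mm high, lying flat. Origin: at its pivot, on the bench.
- spool: Bystander, leave alone: empty white spool standing on end, 60 mm across, 50 mm tall. Origin: centre of its underside.
- dish: Bystander, leave alone: small white bowl, 70 mm across, 30 mm tall. Origin: centre of its underside.
- card: Bystander, leave alone: cardboard winding card with a brass-coloured band, 90 x 34 x 6 mm, lying flat. Origin: centre of its underside.
- tin: Bystander, leave alone: flat round aluminium tin, 60 mm across, 32 mm tall. Origin: centre of its underside.

How it is judged:
On the way:
1. one end of the case is in the post's half of the bay while the other end is still outside the mouth (((x of case_end_a in the frame of bay above 0.005 m and y of case_end_a in the frame of bay between 0.02 and 0.125 m and x of case_end_b in the frame of bay below -0.02 m) or (x of case_end_b in the frame of bay above 0.005 m and y of case_end_b in the frame of bay between 0.02 and 0.125 m and x of case_end_a in the frame of bay below -0.02 m))), for 0.1 s.
At the end, for the whole second after the job is handed in: The case lies flat and still on the bench inside the bay, between both end walls, its length within 0.08 rad of the bay's and its middle within 8 mm of touching the back wall (x of case in the frame of bay between 0.027 and 0.04 m and y of case in the frame of bay between -0.024 and 0.024 m and angle between the x axis of case and the y axis of bay, either way round below 0.08 rad and height (world z) of case below 0.004 m and angle between case's own z axis and vertical below 0.05 rad and linear speed of case below 0.01 m/s).
It fails at once if the case is lifted off the bench (10 mm) or tipped (0.2 rad) (height (world z) of case above 0.01 m or angle between case's own z axis and vertical above 0.2 rad).
It fails at once if a bystander is shifted by more than 15 mm (distance of any of jar, pliers, cutters, spool, dish, card, tin from where it was at the start of the episode above 0.015 m).
It also fails if it takes over 72 s, if anything falls off the work surface, if the arm or the gripper's body presses on something with over 40 N, if the wrist force passes 120 N, or if a joint passes its speed limit or range.

## Working session

There is one attempt and no reset: what is moved stays moved. The work goes in short steps, Python scripts to look and compute and a tool call to move; the robot and the scene stay as the last step left them, time stands still between calls to the robot, and variables do not carry over. Pictures are saved under pics/ and viewed, and the job is handed in when it is done.

Besides the shell and the picture viewer there is one more tool, called as name([rows], argument=value, ...), one row to a line, values as JSON. carry_out: Moves the arm, as the interface text tells. Its arguments: {"type":"object","properties":{"moves":{"type":"array","items":{"type":"object","properties":{"offset":{"type":"array","items":{"type":"number"}},"turn":{"type":"array","items":{"type":"number"}},"hand":{"type":"number"}}}}},"required":["moves"]}

```bash
mkdir -p pics; ls
python3 - <<'E'
from rig import readout, camera, camera_params, ticket, find_in, r
import cv2,numpy as np
np.set_printoptions(precision=4,suppress=True)
s=readout.state();print(s['time'],s['tool_pos'],s['tool_rot'],s['gripper_width'],s['force'])
for c in ['scene','side']:
    im=camera(c);cv2.imwrite(f'pics/{c}0.png',im[:,:,::-1])
    p=camera_params(c);print(c,p)
    for t in (['case','bay','post'] if c=='scene' else ['case','post']):
        print(t,find_in(c,t)[:2])
print(camera_params('wrist'))
E
```

```text
pics
0.0 [ 0.1781 -0.6246  0.2302] [ 0.5648 -0.5641  0.4265 -0.4254] 0.9988870944614111 [ 0.498   0.8063 -0.4251]
scene {'intrinsics': array([[408.1213,   0.    , 319.3976],
       [  0.    , 408.1213, 190.616 ],
       [  0.    ,   0.    ,   1.    ]]), 'world_from_camera': array([[-0.4069,  0.7414, -0.5337,  1.0395],
       [ 0.9135,  0.3285, -0.2402,  0.2699],
       [-0.0027, -0.5852, -0.8109,  0.7986],
       [ 0.    ,  0.    ,  0.    ,  1.    ]])}
case [{'uv': [237.4, 175.4], 'conf': 0.95}]
bay [{'uv': [372.4, 245.3], 'conf': 0.75}, {'uv': [237.0, 175.1], 'conf': 0.61}]
post [{'uv': [372.7, 196.9], 'conf': 0.81}]
side {'intrinsics': array([[466.9403,   0.    , 317.9962],
       [  0.    , 466.9403, 197.6487],
       [  0.    ,   0.    ,   1.    ]]), 'world_from_camera': array([[-0.7493, -0.4838,  0.4521,  0.0443],
       [-0.6622,  0.5411, -0.5184,  0.6203],
       [ 0.0062, -0.6878, -0.7258,  0.8746],
       [ 0.    ,  0.    ,  0.    ,  1.    ]])}
case [{'uv': [364.4, 171.5], 'conf': 0.97}, {'uv': [448.0, 155.0], 'conf': 0.45}]
post [{'uv': [304.3, 249.7], 'conf': 0.71}, {'uv': [202.6, 217.1], 'conf': 0.62}]
{'intrinsics': array([[293.9425,   0.    , 319.8478],
       [  0.    , 293.9425, 200.4281],
       [  0.    ,   0.    ,   1.    ]]), 'tool_from_camera': array([[ 1.    ,  0.0002,  0.    , -0.0001],
       [ 0.0001, -0.3038,  0.9527, -0.1419],
       [ 0.0002, -0.9527, -0.3038,  0.077 ],
       [ 0.    ,  0.    ,  0.    ,  1.    ]])}
```

View pics/scene0.png

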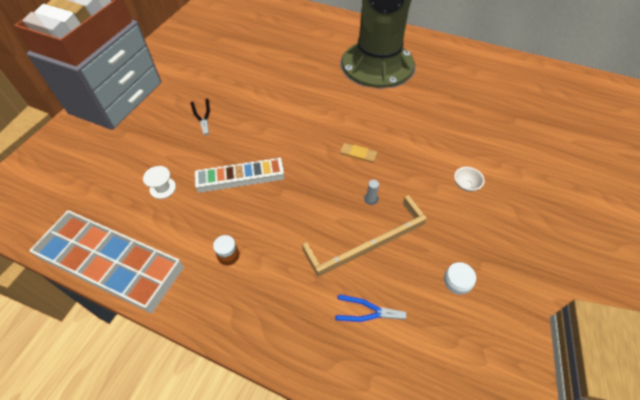

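View pics/side0.png

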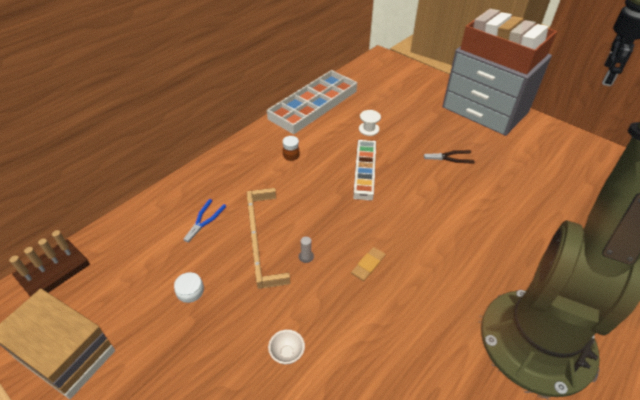

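The scene view shows the case at (238,175), the post at (372,192), and the bay opening toward the robot and post with corners near (317,270) and (424,217). I'll zoom in to pick the corners.

```bash
cat > h.py <<'E'
from rig import readout, camera, camera_params, ticket, find_in, r
import cv2,numpy as np
np.set_printoptions(precision=4,suppress=True)
def onplane(c,uv,z):
    p=camera_params(c);K=p['intrinsics'];T=p['world_from_camera']
    d=T[:3,:3]@np.linalg.inv(K)@np.array([uv[0],uv[1],1.]);o=T[:3,3]
    return o+d*(z-o[2])/d[2]
def proj(c,X):
    p=camera_params(c);K=p['intrinsics'];T=np.linalg.inv(p['world_from_camera'])
    X=np.atleast_2d(X);q=(K@(T[:3,:3]@X.T+T[:3,3:])).T
    return q[:,:2]/q[:,2:]
E
python3 - <<'E'
from h import *
H=dict(case=.026,bay=.015,post=.03,jar=.027,pliers=.005,cutters=.005,spool=.025,dish=.015,card=.006,tin=.016)
for t,z in H.items():
    for c in ['scene','side']:
        camera(c)
        f=find_in(c,t)
        if f: print(t,c,f[0]['uv'],round(f[0]['conf'],2),onplane(c,f[0]['uv'],z)[:2])
a=cv2.imread('pics/scene0.png')
cv2.imwrite('pics/sc_bay.png',cv2.resize(a[165:285,290:450],None,fx=5,fy=5,interpolation=cv2.INTER_CUBIC))
cv2.imwrite('pics/sc_case.png',cv2.resize(a[145:200,180:300],None,fx=6,fy=6,interpolation=cv2.INTER_CUBIC))
a=cv2.imread('pics/side0.png')
cv2.imwrite('pics/sd_bay.png',cv2.resize(a[175:295,200:330],None,fx=5,fy=5,interpolation=cv2.INTER_CUBIC))
cv2.imwrite('pics/sd_case.png',cv2.resize(a[130:210,330:400],None,fx=6,fy=6,interpolation=cv2.INTER_CUBIC))
E
```

```text
case scene [236.1, 173.0] 0.66 [ 0.5645 -0.1639]
case side [362.1, 169.4] 0.86 [ 0.554  -0.1415]
bay scene [373.5, 245.4] 0.8 [0.6096 0.2039]
bay side [253.5, 248.3] 0.92 [0.584  0.2252]
post scene [373.1, 192.5] 0.73 [0.4882 0.158 ]
post side [300.6, 252.7] 0.59 [0.4869 0.1704]
jar scene [226.4, 250.7] 0.73 [ 0.7538 -0.0744]
jar side [288.2, 146.2] 0.55 [ 0.7652 -0.0779]
pliers scene [203.4, 115.6] 0.54 [ 0.4133 -0.3629]
pliers side [448.3, 156.0] 0.59 [ 0.4198 -0.3657]
cutters scene [368.1, 312.6] 0.86 [0.7492 0.2433]
cutters side [198.7, 217.6] 0.97 [0.76   0.2456]
spool scene [161.7, 180.5] 0.56 [ 0.6554 -0.315 ]
spool side [371.4, 124.0] 0.57 [ 0.6543 -0.3159]
dish scene [470.3, 182.1] 0.69 [0.3539 0.3588]
dish side [283.4, 345.6] 0.87 [0.3669 0.3491]
card scene [357.6, 149.6] 0.56 [0.3586 0.0722]
card side [365.8, 262.3] 0.94 [0.3708 0.079 ]
tin scene [457.5, 278.4] 0.92 [0.6122 0.3864]
tin side [187.0, 287.2] 0.73 [0.6132 0.3916]
```

View pics/sc_bay.png

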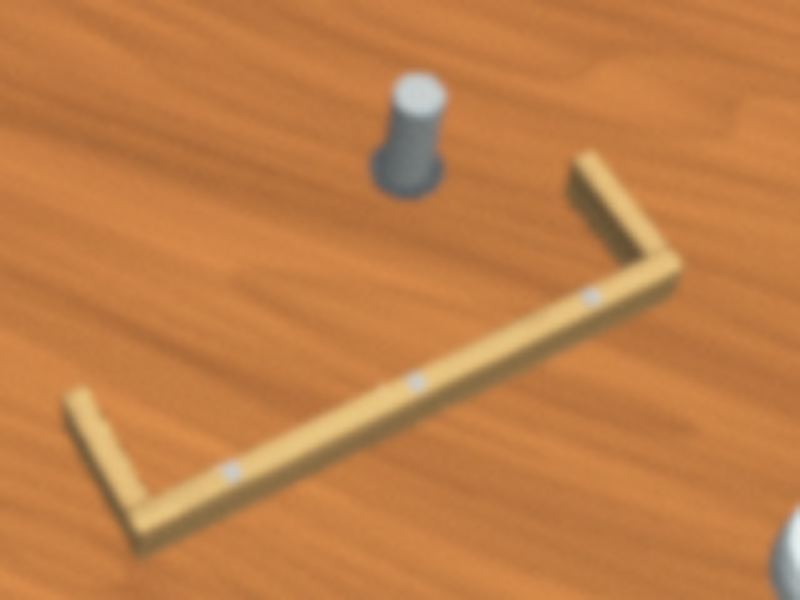

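View pics/sc_case.png

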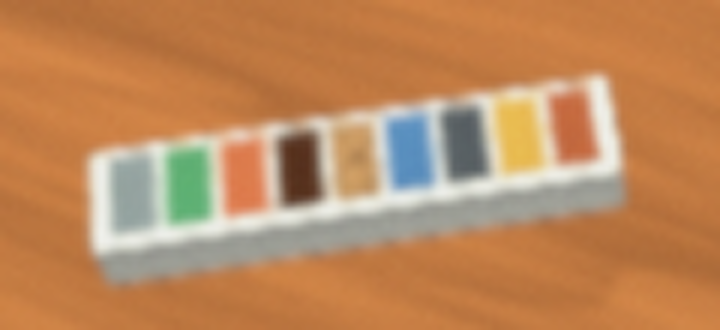

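View pics/sd_bay.png

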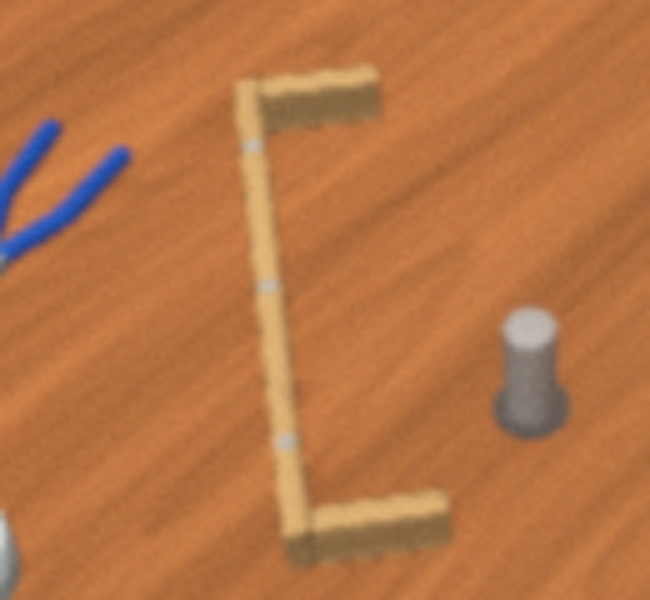

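View pics/sd_case.png

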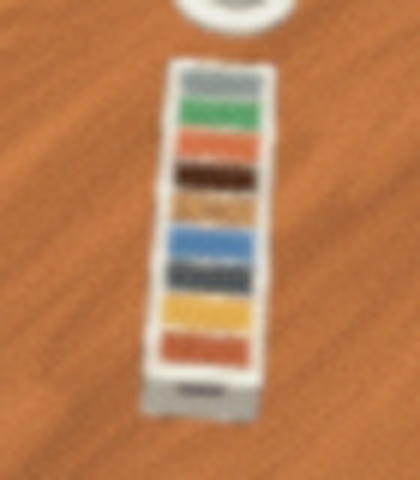

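```bash
cat >> h.py <<'E'
from scipy.optimize import least_squares
def R2(t): return np.array([[np.cos(t),-np.sin(t)],[np.sin(t),np.cos(t)]])
def fit(obs,x0):
    # obs: (cam, uv, local xyz)
    def res(p):
        out=[]
        for c,uv,L in obs:
            w=np.r_[p[:2]+R2(p[2])@np.array(L[:2]),L[2]]
            out+=list(proj(c,w)[0]-uv)
        return np.array(out)
    s=least_squares(res,x0,loss='soft_l1');return s.x,res(s.x).reshape(-1,2)
def unc(U,o,f): return (np.array(U)+.5)/f-.5+np.array(o)
E
python3 - <<'E'
from h import *
S=(290,165);D=(200,175)
L=[(0,-.137),(0,-.125),(.072,-.137),(.06,-.125),(0,.125),(0,.137),(.072,.137),(.06,.125),(.066,0)]
sc=[(65,398),(88,390),(138,527),(152,503),(573,158),(597,152),(682,262),(642,252),(416,382)]
sd=[(378,70),(378,88),(237,85),(262,98),(447,492),(450,512),(288,535),(308,512),(267,287)]
for nm,sets in (('both',('scene','side')),('sc',('scene',)),('sd',('side',))):
    obs=[]
    if 'scene' in sets: obs+=[('scene',unc(u,S,5),(*l,.03)) for u,l in zip(sc,L)]
    if 'side' in sets: obs+=[('side',unc(u,D,5),(*l,.03)) for u,l in zip(sd,L)]
    p,e=fit(obs,[.58,.2,-.5]);print('bay',nm,p,np.abs(e).max(0))
for c,o,t,b in(('scene',S,(419,95),(406,170)),('side',D,(530,328),(530,405))):
    print('post',onplane(c,unc(t,o,5),.06),onplane(c,unc(b,o,5),0))
S=(180,145);D=(330,130)
# local +x = toward rust-red end ; +y left
sc=[(90,155),(605,75),(620,175),(97,253),(113,283),(622,207)]
sd=[(275,68),(260,385),(145,378),(172,62),(258,418),(140,412)]
Ls=[(-.105,.025,.026),(.105,.025,.026),(.105,-.025,.026),(-.105,-.025,.026),(-.105,-.025,0),(.105,-.025,0)]
# in scene, image-up side = toward robot; x axis=right => y local = z cross x
def flip(l): return (l[0],-l[1],l[2])
Lsc=[(-.105,.025,.026),(.105,.025,.026),(.105,-.025,.026),(-.105,-.025,.026),(-.105,-.025,0),(.105,-.025,0)]
Lsd=[(-.105,.025,.026),(.105,.025,.026),(.105,-.025,.026),(-.105,-.025,.026),(.105,.025,0),(.105,-.025,0)]
oa=[('scene',unc(u,S,6),l) for u,l in zip(sc,Lsc)];ob=[('side',unc(u,D,6),l) for u,l in zip(sd,Lsd)]
for o in (oa+ob,oa,ob):
    p,e=fit(o,[.56,-.15,1.3]);print('case',p,np.abs(e).max(0))
E
```

```text
bay both [0.5675 0.1489 0.9062] [1.3572 1.4465]
bay sc [0.5683 0.1488 0.9117] [1.1829 1.782 ]
bay sd [0.5669 0.1489 0.9024] [0.9666 1.0223]
post [0.4861 0.1547 0.06  ] [0.4857 0.1547 0.    ]
post [0.4863 0.1539 0.06  ] [0.4883 0.1528 0.    ]Traceback (most recent call last):
  File "<stdin>", line 24, in <module>
  File "h.py", line 22, in fit
    s=least_squares(res,x0,loss='soft_l1');return s.x,res(s.x).reshape(-1,2)
    return func(*args, **kwargs)
    result = trf(vector_fun.fun, vector_fun.jac, x0, f0, J0, lb, ub, ftol, xtol,
                 gtol, max_nfev, x_scale, loss_function, tr_solver,
                 tr_options.copy(), verbose, callback=callback_wrapped)
    return trf_no_bounds(
        fun, jac, x0, f0, J0, ftol, xtol, gtol, max_nfev, x_scale,
        loss_function, tr_solver, tr_options, verbose, callback=callback)
    J = jac(x)
    self._update_jac()
    ~~~~~~~~~~~~~~~~^^
    self.J = self.jac_wrapped(xp_copy(self.x), f0=self.f)
             ~~~~~~~~~~~~~~~~^^^^^^^^^^^^^^^^^^^^^^^^^^^^
    J, dct = approx_derivative(
             ~~~~~~~~~~~~~~~~~^
        self.fu
[... 344 characters left out ...]
                            mf)
                             ^^^
    df = [f_eval - f0 for f_eval in f_evals]
                                    ^^^^^^^
    f = np.atleast_1d(self.fun(x, *self.args, **self.kwargs))
                      ~~~~~~~~^^^^^^^^^^^^^^^^^^^^^^^^^^^^^^
    return np.atleast_1d(self.fun(x))
                         ~~~~~~~~^^^
    return self.f(x, *self.args, **self.kwargs)
           ~~~~~~^^^^^^^^^^^^^^^^^^^^^^^^^^^^^^
  File "h.py", line 20, in res
    out+=list(proj(c,w)[0]-uv)
              ~~~~^^^^^
  File "h.py", line 9, in proj
    p=camera_params(c);K=p['intrinsics'];T=np.linalg.inv(p['world_from_camera'])
ValueError: time passes only in moves, steps and waits
```

```bash
python3 - <<'E'
s=open('h.py').read()
s=s.replace("np.set_printoptions","""import pickle,os
if not os.path.exists('cp.pkl'): pickle.dump({c:camera_params(c) for c in('scene','side','wrist')},open('cp.pkl','wb'))
_CP=pickle.load(open('cp.pkl','rb'))
camera_params=lambda c:_CP[c]
np.set_printoptions""",1)
s+='''
BAY=np.array([.5675,.1489,.9062]); POST=np.array([.4863,.1542])
def tobay(w): return R2(-BAY[2])@(np.array(w)[:2]-BAY[:2])
def frombay(l): return BAY[:2]+R2(BAY[2])@np.array(l)
'''
open('h.py','w').write(s)
E
python3 - <<'E'
from h import *
S=(180,145);D=(330,130)
sc=[(90,155),(605,75),(620,175),(97,253),(113,283),(622,207)]
sd=[(275,68),(260,385),(145,378),(172,62),(258,418),(140,412)]
Lsc=[(-.105,.025,.026),(.105,.025,.026),(.105,-.025,.026),(-.105,-.025,.026),(-.105,-.025,0),(.105,-.025,0)]
Lsd=[(-.105,.025,.026),(.105,.025,.026),(.105,-.025,.026),(-.105,-.025,.026),(.105,.025,0),(.105,-.025,0)]
oa=[('scene',unc(u,S,6),l) for u,l in zip(sc,Lsc)]
for nm,sd_ in(('a',sd),):
  # side image: right side is toward robot (lower x) ; scene up = lower x
  ob=[('side',unc(u,D,6),l) for u,l in zip(sd_,Lsd)]
  for o in (oa+ob,oa,ob):
    p,e=fit(o,[.56,-.15,1.3]);print('case',p,np.abs(e).max(0))
print('post in bay',tobay(POST))
p,e=fit(oa+ob,[.56,-.15,1.3])
for l in [(.105,0),(-.105,0),(0,0)]:
  w=p[:2]+R2(p[2])@np.array(l);print(w,tobay(w))
print('yaw rel bay y', p[2]-BAY[2]-np.pi/2)
for n,w in dict(card=(.365,.076),spool=(.655,-.315),jar=(.76,-.076),pliers=(.416,-.364)).items(): print(n,tobay(w))
s=readout.state();print(s['time'],s['tool_pos'])
E
```

```text
case [ 0.558  -0.1605  2.1819] [0.956  1.6696]
case [ 0.5576 -0.1603  2.1829] [0.9025 1.0406]
case [ 0.5587 -0.1613  2.1819] [0.406 1.358]
post in bay [-0.0459  0.0672]
[ 0.4978 -0.0745] [-0.2188 -0.0829]
[ 0.6183 -0.2465] [-0.2799 -0.2838]
[ 0.558  -0.1605] [-0.2494 -0.1833]
yaw rel bay y -0.2950740300164414
card [-0.1823  0.1144]
spool [-0.3112 -0.355 ]
jar [-0.0583 -0.2902]
pliers [-0.4972 -0.1971]
2.35 [ 0.1783 -0.6251  0.2313]
```

```bash
cat >> h.py <<'E'
from scipy.spatial.transform import Rotation as Rn
def tool():
    s=readout.state();q=s['tool_rot'];return s,Rn.from_quat([q[1],q[2],q[3],q[0]]).as_matrix()
def plan(target,xyaw):
    """offset in tool axes (mm) and turn about tool y for the target pos, tool x yaw, tool y straight down"""
    s,R=tool();off=R.T@(np.array(target)-s['tool_pos'])*1000
    x=np.array([np.cos(xyaw),np.sin(xyaw),0]);y=np.array([0,0,-1.]);Rt=np.c_[x,y,np.cross(x,y)]
    rv=Rn.from_matrix(R.T@Rt).as_rotvec()
    print('t',s['time'],'pos',s['tool_pos'],'off',off.round(1),'turn',rv.round(3),'F',np.array(s['force']).round(1),'w',round(s['gripper_width'],3))
E
python3 - <<'E'
from h import *
s,R=tool();print(R);print(s['joints'])
print('xyaw',np.arctan2(R[1,0],R[0,0]),'z',R[:,2])
n=R2(BAY[2])@np.array([np.cos(.295),-np.sin(.295)]);print('push dir',n)
E
```

```text
[[ 0.2743 -0.      0.9616]
 [-0.9616 -0.      0.2743]
 [ 0.     -1.     -0.    ]]
[ 1.3071  0.321  -0.0701  1.4505  0.0226  1.3708 -0.0569]
xyaw -1.292912514384259 z [ 0.9616  0.2743 -0.    ]
push dir [0.819  0.5739]
```

Run:
```python
from h import *
for c,uvs in(('scene',[(112,125),(160,85),(66,105)]),('side',[(490,128),(445,105),(545,75)])):
  for u in uvs: print(c,u,onplane(c,u,0)[:2])
n=R2(BAY[2])@np.array([np.cos(.295),-np.sin(.295)])
t=np.array([.558,-.1605])-.061*n;print(t)
plan(np.r_[t,.10],-.9597)
```

```text
scene (112, 125) [ 0.5415 -0.5754]
scene (160, 85) [ 0.3521 -0.5573]
scene (66, 105) [ 0.5316 -0.7496]
side (490, 128) [ 0.3939 -0.5671]
side (445, 105) [ 0.5567 -0.579 ]
side (545, 75) [ 0.391  -0.9646]
[ 0.508  -0.1955]
t 2.35 pos [ 0.1783 -0.6251  0.2313] off [-322.6  131.3  435. ] turn [ 0.    -0.333  0.   ] F [-0.4 -0.8  0.5] w 0.997
```

carry_out([
  {"offset":[-45,0,25],"turn":[0,0,0],"hand":85},
  {"offset":[-45,0,25],"turn":[0,0,0],"hand":85},
  {"offset":[-45,0,25],"turn":[0,0,0],"hand":85},
  {"offset":[-45,0,25],"turn":[0,0,0],"hand":85},
  {"offset":[-20,8,48],"turn":[0,0,0],"hand":85},
  {"offset":[-20,8,48],"turn":[0,0,0],"hand":85},
  {"offset":[-20,8,48],"turn":[0,0,0],"hand":85},
  {"offset":[-20,8,48],"turn":[0,0,0],"hand":85},
  {"offset":[-20,8,48],"turn":[0,0,0],"hand":85},
  {"offset":[-20,8,48],"turn":[0,0,0],"hand":85},
  {"offset":[-20,8,48],"turn":[0,0,0],"hand":85},
  {"offset":[0,0,0],"turn":[0,-0.16,0],"hand":85},
  {"offset":[0,0,0],"turn":[0,-0.17,0],"hand":85},
  {"offset":[0,0,0],"turn":[0,0,0],"hand":85},
])

```text
time: 4.1
tool_pos: [0.5213, -0.1856, 0.1746]
tool_rot: [-0.627, 0.629, -0.323, 0.328]
force: [0.0, -0.6, 0.2]
gripper_width: 0.994
```

Run:
```python
from h import *
plan([.508,-.1955,.01],-.9597)
im=camera('wrist');cv2.imwrite('pics/w1.png',im[:,:,::-1])
```

```text
t 4.1 pos [ 0.5213 -0.1856  0.1746] off [ -0.9 164.6 -16.8] turn [-0.001  0.003  0.008] F [ 0.  -0.6  0.2] w 0.994
```

View pics/w1.png

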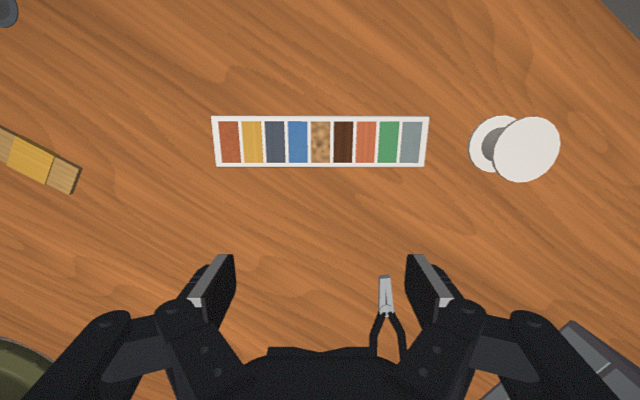

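carry_out([
  {"offset":[-1,20,-17],"turn":[0,0,0.008],"hand":60},
  {"offset":[0,40,0],"turn":[0,0,0],"hand":60},
  {"offset":[0,40,0],"turn":[0,0,0],"hand":60},
  {"offset":[0,40,0],"turn":[0,0,0],"hand":60},
  {"offset":[0,20,0],"turn":[0,0,0],"hand":60},
  {"offset":[0,8,0],"turn":[0,0,0],"hand":60},
  {"offset":[0,0,0],"turn":[0,0,0],"hand":60},
])

```text
time: 5.03
tool_pos: [0.5072, -0.2004, 0.0046]
tool_rot: [-0.622, 0.624, -0.332, 0.337]
force: [0.1, 0.2, -0.4]
gripper_width: 0.701
```

Run:
```python
from h import *
plan([.508,-.1955,.004],-.9597)
for c in('side','wrist'):
  im=camera(c)[:,:,::-1];cv2.imwrite(f'pics/{c}2.png',im)
  if c=='side': cv2.imwrite('pics/side2c.png',cv2.resize(im[110:230,300:440],None,fx=5,fy=5,interpolation=cv2.INTER_CUBIC))
```

```text
t 5.025 pos [ 0.5072 -0.2004  0.0046] off [-3.7  0.6  3.3] turn [-0.001 -0.025  0.007] F [ 0.1  0.2 -0.4] w 0.701
```

View pics/wrist2.png

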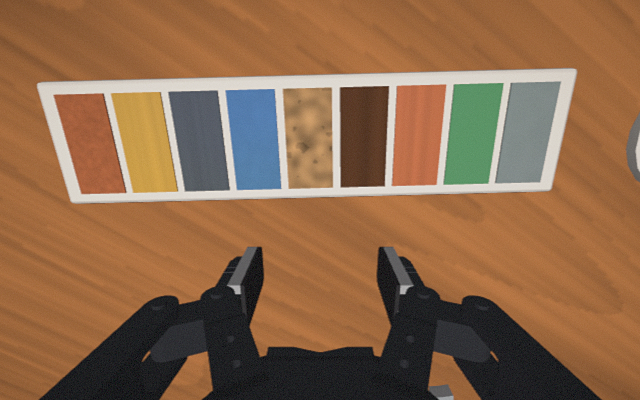

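View pics/side2c.png

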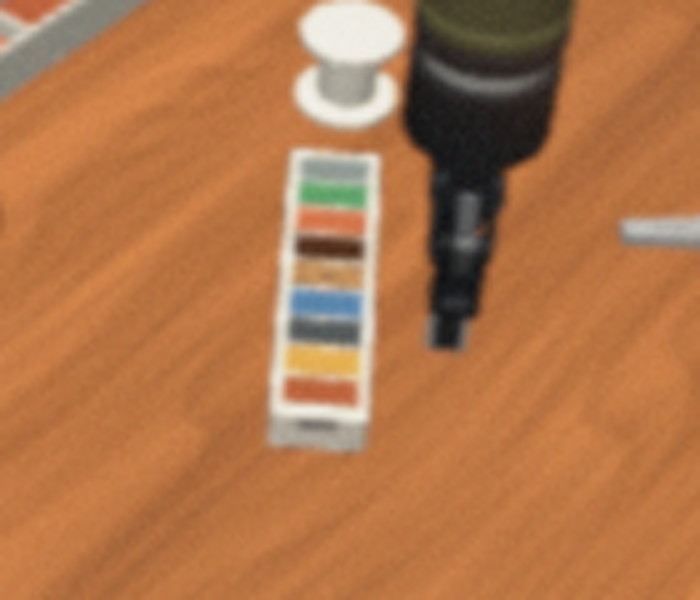

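carry_out([
  {"offset":[-4,0,9],"turn":[0,-0.025,0],"hand":60},
  {"offset":[0,0,9],"turn":[0,0,0],"hand":60},
  {"offset":[0,0,8],"turn":[0,0,0],"hand":60},
  {"offset":[0,0,7],"turn":[0,0,0],"hand":60},
  {"offset":[0,0,7],"turn":[0,0,0],"hand":60},
  {"offset":[0,0,7],"turn":[0,0,0],"hand":60},
  {"offset":[0,0,8],"turn":[0,0.02,0],"hand":60},
  {"offset":[0,0,8],"turn":[0,0.02,0],"hand":60},
  {"offset":[0,0,8],"turn":[0,0.02,0],"hand":60},
  {"offset":[0,0,8],"turn":[0,0.02,0],"hand":60},
])

```text
time: 6.38
tool_pos: [0.5757, -0.1516, 0.0081]
tool_rot: [-0.611, 0.614, -0.349, 0.357]
force: [-3.0, -1.7, 1.5]
gripper_width: 0.705
```

Run:
```python
from h import *
plan([.508,-.1955,.004],-.9597)
for c in('wrist',):
  im=camera(c)[:,:,::-1];cv2.imwrite(f'pics/{c}3.png',im)
```

```text
t 6.375 pos [ 0.5757 -0.1516  0.0081] off [  3.9   4.  -80.6] turn [-0.001 -0.085  0.012] F [-3.  -1.7  1.5] w 0.705
```

View pics/wrist3.png

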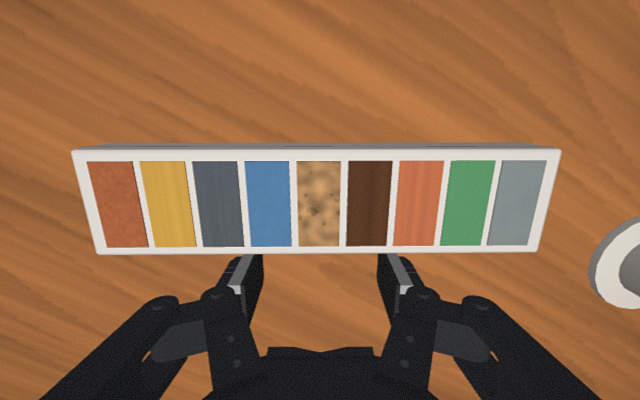

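```bash
cat >> h.py <<'E'
def wcase(save=None,quad=None):
    s,R=tool();im=camera('wrist')
    if save: cv2.imwrite(save,im[:,:,::-1])
    hsv=cv2.cvtColor(im,cv2.COLOR_RGB2HSV)
    m=((hsv[...,1]<50)&(hsv[...,2]>170)).astype(np.uint8)
    n,lab,st,_=cv2.connectedComponentsWithStats(m)
    best=None
    for i in range(1,n):
        x,y,w,h,a=st[i]
        if w>100 and (best is None or w*h>st[best][2]*st[best][3]): best=i
    cs,_=cv2.findContours((lab==best).astype(np.uint8),cv2.RETR_EXTERNAL,cv2.CHAIN_APPROX_NONE)
    hull=cv2.convexHull(max(cs,key=cv2.contourArea))
    for e in range(2,60):
        q=cv2.approxPolyDP(hull,e,True)
        if len(q)<=4: break
    q=q[:,0].astype(float)
    P=camera_params('wrist');T=P['tool_from_camera'];W=np.eye(4);W[:3,:3]=R;W[:3,3]=s['tool_pos'];T=W@T
    pts=[]
    for u in q:
        d=T[:3,:3]@np.linalg.inv(P['intrinsics'])@np.r_[u,1];o=T[:3,3];pts.append((o+d*(.026-o[2])/d[2])[:2])
    pts=np.array(pts);
    L=[np.linalg.norm(pts[i]-pts[(i+1)%len(pts)]) for i in range(len(pts))]
    i=int(np.argmax(L));d=pts[i]-pts[(i+1)%len(pts)]; d2=pts[(i+3)%4]-pts[(i+2)%4]
    d=d+d2;yaw=np.arctan2(d[1],d[0]);yb=(yaw-BAY[2]-np.pi/2+np.pi/2)%np.pi-np.pi/2
    c=pts.mean(0);th=-yb;dd=np.array([np.sin(th),np.cos(th)]);cb=tobay(c)
    print('quad',q.astype(int).tolist(),'sides',np.array(L).round(3))
    print('case world',c,'bay mm',cb*1000,'theta',th,'A',(cb+.105*dd)*1000,'B',(cb-.105*dd)*1000)
    tb=tobay(s['tool_pos']);print('tool bay mm',tb*1000,'z',s['tool_pos'][2],'tool x theta',-((np.arctan2(R[1,0],R[0,0])-BAY[2]-np.pi/2+np.pi/2)%np.pi-np.pi/2),'F',np.array(s['force']).round(1),'t',s['time'])
    # centreline clearance of post and of end-wall tip
    nn=np.array([np.cos(th),-np.sin(th)]);print('post normal',nn@(tobay(POST)-cb)*1000,'needs<-37; case in tool', (R.T@np.r_[c-s['tool_pos'][:2],0])*1000)
    return cb,th
E
python3 - <<'E'
from h import *
wcase()
E
```

```text
quad [[560, 150], [536, 250], [101, 254], [72, 154]] sides [0.047 0.204 0.047 0.206]
case world [ 0.6073 -0.1322] bay mm [-196.7689 -204.6888] theta 0.3742704665941279 A [-158.3816 -106.9574] B [-235.1562 -302.4201]
tool bay mm [-229.7974 -192.1376] z 0.008265301220145415 tool x theta 0.37962980214947706 F [-0.6  0.8 -0.6] t 6.425
post normal 41.02212804074057 needs<-37; case in tool [-0.582   0.1293 35.3279]
```

carry_out([
  {"offset":[0,1.5,8],"turn":[0,0.018,0.005],"hand":60},
  {"offset":[0,1,8],"turn":[0,0.018,0.005],"hand":60},
  {"offset":[0,1,8],"turn":[0,0.018,0],"hand":60},
  {"offset":[0,1,8],"turn":[0,0.018,0],"hand":60},
  {"offset":[0,1,8],"turn":[0,0.018,0],"hand":60},
  {"offset":[0,1,8],"turn":[0,0.018,0],"hand":60},
  {"offset":[0,1,8],"turn":[0,0.018,0],"hand":60},
])

```text
time: 7.35
tool_pos: [0.6289, -0.1241, -0.0]
tool_rot: [0.589, -0.587, 0.392, -0.393]
force: [-2.3, -1.6, 1.6]
gripper_width: 0.704
```

Run:
```python
from h import *
wcase('pics/w4.png')
```

```text
quad [[577, 153], [548, 261], [86, 261], [56, 157]] sides [0.048 0.205 0.046 0.206]
case world [ 0.661  -0.1093] bay mm [-145.5466 -232.8062] theta 0.5096444617544051 A [ -94.3206 -141.1498] B [-196.7726 -324.4626]
tool bay mm [-176.994  -216.7074] z -3.5179351215094967e-06 tool x theta 0.5136049314711881 F [-2.3 -1.6  1.6] t 7.35
post normal -59.37975414873009 needs<-37; case in tool [-1.429   0.0846 35.2996]
```

Run:
```python
from h import *
s,R=tool();print(s['joints'])
```

```text
[ 0.5289  0.5522 -0.4807  1.6809  0.2947  0.9771 -1.234 ]
```

View pics/w4.png

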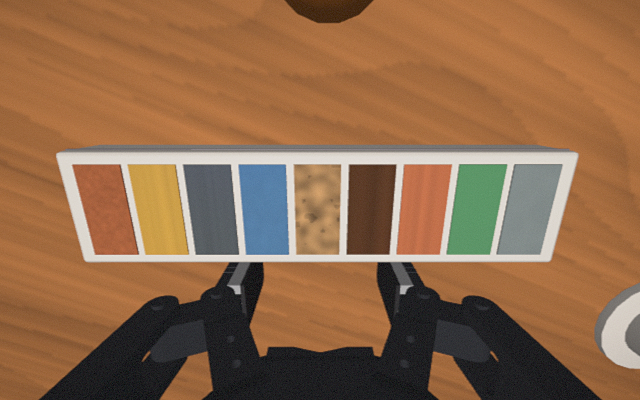

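carry_out([
  {"offset":[0,-2,-15],"turn":[0,0,0],"hand":60},
  {"offset":[0,-30,-15],"turn":[0,0,0],"hand":50},
  {"offset":[0,-40,0],"turn":[0,0,0],"hand":25},
  {"offset":[0,-20,0],"turn":[0,0,0],"hand":25},
  {"offset":[38,0,18],"turn":[0,0,0],"hand":25},
  {"offset":[38,0,18],"turn":[0,0,0],"hand":25},
  {"offset":[38,0,18],"turn":[0,0,0],"hand":25},
  {"offset":[26,0,12],"turn":[0,0,0],"hand":25},
  {"offset":[0,0,0],"turn":[0,-0.175,0],"hand":25},
  {"offset":[0,0,0],"turn":[0,-0.175,0],"hand":25},
  {"offset":[0,0,0],"turn":[0,-0.175,0],"hand":25},
  {"offset":[0,0,0],"turn":[0,-0.175,0],"hand":25},
  {"offset":[0,0,0],"turn":[0,-0.175,0],"hand":25},
  {"offset":[0,0,0],"turn":[0,-0.175,0],"hand":25},
  {"offset":[0,0,0],"turn":[0,-0.175,0],"hand":25},
  {"offset":[0,0,0],"turn":[0,-0.175,0],"hand":25},
  {"offset":[0,0,0],"turn":[0,-0.17,0],"hand":25},
  {"offset":[0,0,0],"turn":[0,0,0],"hand":25},
])

```text
time: 9.65
tool_pos: [0.7093, -0.2458, 0.0855]
tool_rot: [0.691, -0.689, -0.153, 0.156]
force: [-0.9, 0.0, -0.3]
gripper_width: 0.293
```

Run:
```python
from h import *
th=.5096
cb,t=wcase('pics/w5.png')
d=np.array([np.sin(th),np.cos(th)])
tb=np.array([-.1455,-.2328])-d*(.105+.036)
w=frombay(tb);print(tb,w)
plan(np.r_[w,.006],BAY[2]-th)
```

```text
quad [[526, 165], [639, 224], [537, 347], [439, 292]] sides [0.102 0.123 0.105 0.113]
case world [ 0.8734 -0.209 ] bay mm [ -93.0579 -461.5824] theta 0.8930310007118932 A [ -11.2655 -395.7417] B [-174.8504 -527.423 ]
tool bay mm [-223.1853 -355.0608] z 0.08553890570828171 tool x theta -1.1049355406033623 F [-0.9  0.  -0.3] t 9.65
post normal -382.3323939822312 needs<-37; case in tool [164.1086  -0.5606 -36.7157]
[-0.2143 -0.3559] [ 0.7155 -0.2393]
t 9.7 pos [ 0.7093 -0.2458  0.0855] off [ 8.6 79.5  2.9] turn [-0.004  0.043 -0.003] F [-1.   0.2 -0.3] w 0.289
```

View pics/w5.png

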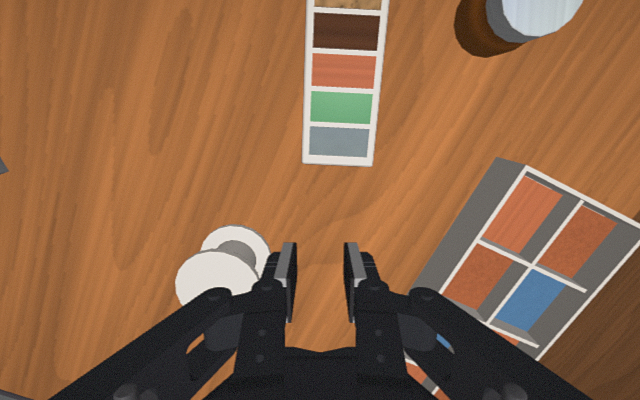

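carry_out([
  {"offset":[9,0,3],"turn":[0,0.043,0],"hand":25},
  {"offset":[0,35,0],"turn":[0,0,0],"hand":25},
  {"offset":[0,35,0],"turn":[0,0,0],"hand":25},
  {"offset":[0,9,0],"turn":[0,0,0],"hand":25},
  {"offset":[0,0,0],"turn":[0,0,0],"hand":25},
])

```text
time: 10.32
tool_pos: [0.7164, -0.2397, 0.0059]
tool_rot: [0.695, -0.694, -0.133, 0.134]
force: [0.5, -0.3, -0.1]
gripper_width: 0.289
```

Run:
```python
from h import *
th=.5096
camera('wrist')
cv2.imwrite('pics/w6.png',camera('wrist')[:,:,::-1])
tb=np.array([-.1455,-.2328])-np.array([np.sin(th),np.cos(th)])*(.105+.036)
plan(np.r_[frombay(tb),.006],BAY[2]-th)
```

```text
t 10.425 pos [ 0.7171 -0.2398  0.0071] off [-1.3  1.1  1.1] turn [-0.001 -0.015 -0.   ] F [-0.1  0.2 -0.1] w 0.296
```

View pics/w6.png

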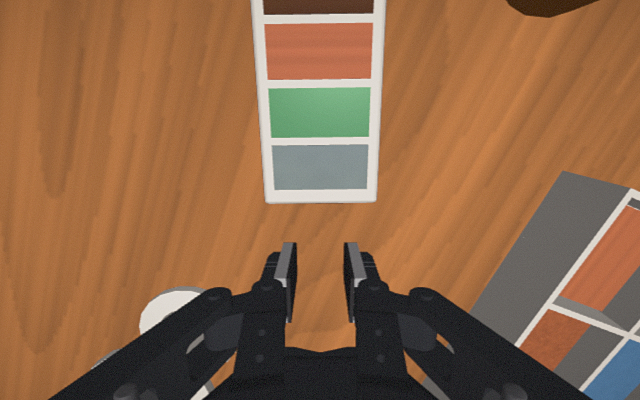

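carry_out([
  {"offset":[-1,1,10],"turn":[0,-0.015,0],"hand":25},
  {"offset":[0,0.3,9],"turn":[0,0,0],"hand":25},
  {"offset":[0,0.3,7],"turn":[0,0,0],"hand":25},
  {"offset":[0,0.3,8],"turn":[0,0,0],"hand":25},
  {"offset":[0,0.3,8],"turn":[0,0,0],"hand":25},
  {"offset":[0,0.3,8],"turn":[0,0,0],"hand":25},
  {"offset":[0,0.3,8],"turn":[0,0,0],"hand":25},
  {"offset":[0,0.3,8],"turn":[0,0,0],"hand":25},
  {"offset":[0,0.3,8],"turn":[0,0,0],"hand":25},
  {"offset":[0,0.3,8],"turn":[0,0,0],"hand":25},
  {"offset":[0,0.3,8],"turn":[0,0,0],"hand":25},
  {"offset":[0,0.3,8],"turn":[0,0,0],"hand":25},
  {"offset":[0,0.3,8],"turn":[0,0,0],"hand":25},
  {"offset":[0,0.3,8],"turn":[0,0,0],"hand":25},
])

```text
time: 12.18
tool_pos: [0.6728, -0.1313, 0.0068]
tool_rot: [-0.691, 0.696, 0.141, -0.136]
force: [0.9, -1.3, 1.2]
gripper_width: 0.298
```

Run:
```python
from h import *
s,R=tool();print(tobay(s['tool_pos'])*1000,s['tool_pos'][2],BAY[2]-np.arctan2(R[1,0],R[0,0]),s['force'],s['joints'])
cv2.imwrite('pics/w7.png',camera('wrist')[:,:,::-1])
for c in('scene',):
  im=camera(c)[:,:,::-1];cv2.imwrite('pics/sc7.png',cv2.resize(im[120:300,200:440],None,fx=3,fy=3,interpolation=cv2.INTER_CUBIC))
```

```text
[-155.6492 -255.699 ] 0.006839842049088399 0.5120658901263906 [ 0.8828 -1.2565  1.164 ] [ 0.6888  0.6997 -0.7492  1.5557  0.524   1.0858  0.2055]
```

View pics/w7.png

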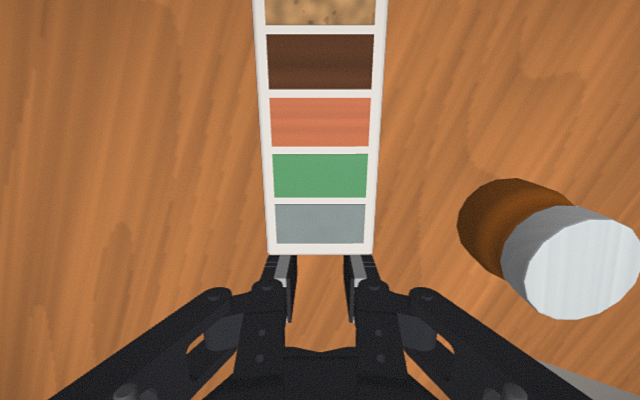

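View pics/sc7.png

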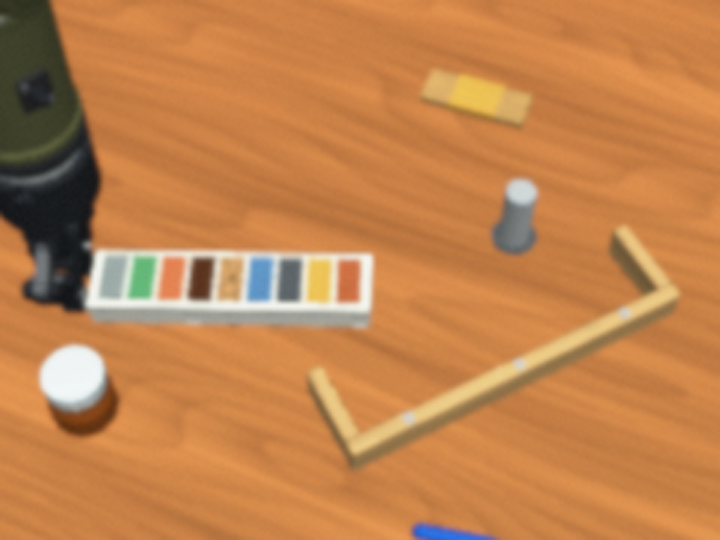

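Run:
```python
from h import *
S=(200,120)
sc=[(97,250),(374,254),(368,312),(88,305),(90,322),(366,326)]
L=[(-.105,.025,.026),(.105,.025,.026),(.105,-.025,.026),(-.105,-.025,.026),(-.105,-.025,0),(.105,-.025,0)]
p,e=fit([('scene',unc(u,S,3),l) for u,l in zip(sc,L)],[.6,-.05,2]);print(p,np.abs(e).max(0))
cb=tobay(p)*1000;th=-(p[2]-BAY[2]-np.pi/2);d=np.array([np.sin(th),np.cos(th)]);n=np.array([d[1],-d[0]])
print(cb,th,'A',cb+105*d,'post',n@(tobay(POST)*1000-cb))
```

```text
[ 0.626  -0.0224  1.9631] [1.1498 0.8732]
[ -98.8079 -151.6838] 0.5139024031772603 A [-47.192  -60.2464] post -61.524719630967034
```

carry_out([
  {"offset":[0,0.4,8],"turn":[0,-0.008,0],"hand":25},
  {"offset":[0,0.4,8],"turn":[0,-0.008,0],"hand":25},
  {"offset":[0,0.4,8],"turn":[0,-0.008,0],"hand":25},
  {"offset":[0,0.4,8],"turn":[0,-0.008,0],"hand":25},
  {"offset":[0,0.4,8],"turn":[0,-0.008,0],"hand":25},
  {"offset":[0,0.4,8],"turn":[0,-0.008,0],"hand":25},
  {"offset":[0,0.4,8],"turn":[0,-0.008,0],"hand":25},
  {"offset":[0,0.4,8],"turn":[0,-0.008,0],"hand":25},
  {"offset":[0,0.4,8],"turn":[0,0,0],"hand":25},
  {"offset":[0,0.4,8],"turn":[0,0,0],"hand":25},
])

```text
time: 13.52
tool_pos: [0.6371, -0.0534, 0.002]
tool_rot: [-0.686, 0.691, 0.165, -0.16]
force: [1.4, -2.1, 1.3]
gripper_width: 0.291
```

Run:
```python
from h import *
s,R=tool();print(tobay(s['tool_pos'])*1000,s['tool_pos'][2],BAY[2]-np.arctan2(R[1,0],R[0,0]),s['force'])
cv2.imwrite('pics/w8.png',camera('wrist')[:,:,::-1])
for c in('scene',):
  im=camera(c)[:,:,::-1];cv2.imwrite('pics/sc8.png',cv2.resize(im[155:285,260:440],None,fx=4,fy=4,interpolation=cv2.INTER_CUBIC))
```

```text
[-116.3328 -179.5975] 0.0020463879236233377 0.4430583209367227 [ 1.3735 -2.097   1.2672]
```

View pics/w8.png

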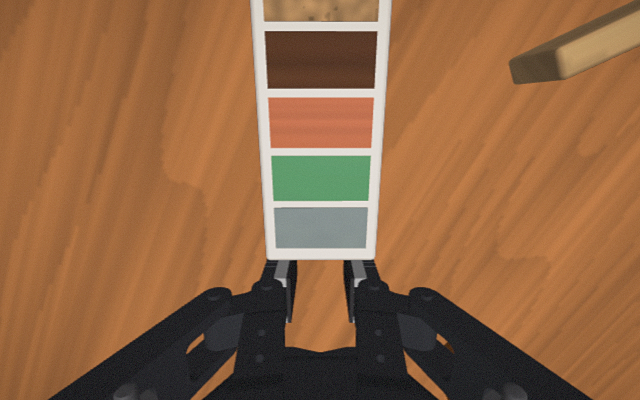

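View pics/sc8.png

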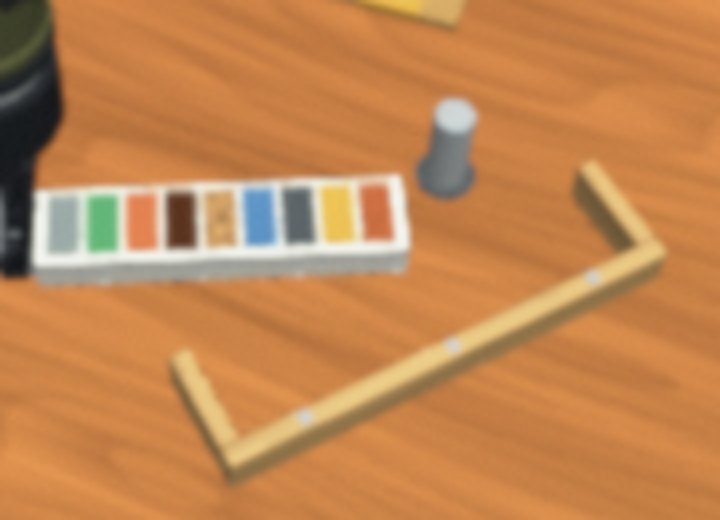

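```bash
cat >> h.py <<'E'
def scfit(sc,S,f,cam='scene',x0=(.6,0,2)):
    L=[(-.105,.025,.026),(.105,.025,.026),(.105,-.025,.026),(-.105,-.025,.026),(-.105,-.025,0),(.105,-.025,0)]
    p,e=fit([(cam,unc(u,S,f),l) for u,l in zip(sc,L) if u],x0)
    cb=tobay(p)*1000;th=-(p[2]-BAY[2]-np.pi/2);d=np.array([np.sin(th),np.cos(th)]);n=np.array([d[1],-d[0]])
    print(p,np.abs(e).max(0),'c',cb,'th',th,'A',cb+105*d,'B',cb-105*d,'post',n@(tobay(POST)*1000-cb))
E
python3 - <<'E'
from h import *
scfit([(36,192),(402,177),(409,247),(36,268),(38,285),(409,270)],(260,155),4)
E
```

```text
[0.5827 0.0532 2.044 ] [0.6384 1.1431] c [-65.988  -70.9997] th 0.432992425169068 A [-21.9312  24.3103] B [-110.0449 -166.3097] post -39.753978329847754
```

carry_out([
  {"offset":[0.5,-1,5],"turn":[0,0.015,0],"hand":25},
  {"offset":[0.5,-0.5,5],"turn":[0,0.015,0],"hand":25},
  {"offset":[0.5,0,5],"turn":[0,0.015,0],"hand":25},
  {"offset":[0.5,0,5],"turn":[0,0.015,0],"hand":25},
  {"offset":[0,0,5],"turn":[0,0.015,0],"hand":25},
])

```text
time: 14.25
tool_pos: [0.6263, -0.0276, 0.0023]
tool_rot: [-0.693, 0.696, 0.136, -0.133]
force: [1.2, -1.5, 0.5]
gripper_width: 0.292
```

Run:
```python
from h import *
s,R=tool();print(tobay(s['tool_pos'])*1000,s['tool_pos'][2],BAY[2]-np.arctan2(R[1,0],R[0,0]),s['force'])
for c in('scene',):
  im=camera(c)[:,:,::-1];cv2.imwrite('pics/sc9.png',cv2.resize(im[155:285,260:440],None,fx=4,fy=4,interpolation=cv2.INTER_CUBIC))
```

```text
[-102.6245 -155.1227] 0.0023063587681990544 0.5221713531256704 [ 1.17   -1.4934  0.5292]
```

View pics/sc9.png

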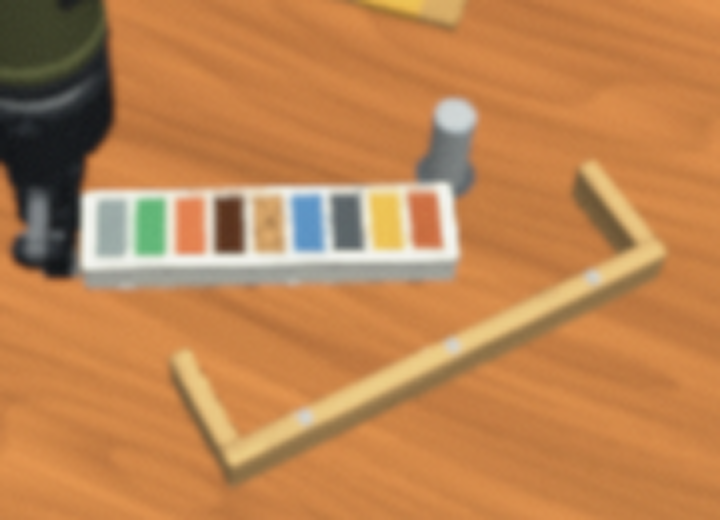

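Run:
```python
from h import *
scfit([(84,194),(452,183),(458,254),(82,273),(85,288),(456,279)],(260,155),4)
scfit([(84,194),(452,183),(459,256),(82,270),None,None],(260,155),4)
```

```text
[0.5749 0.0793 2.0281] [0.5532 1.164 ] c [-50.2083 -48.7518] th 0.4488880606175414 A [-4.6421 45.8458] B [ -95.7745 -143.3495] post -46.43829844980297
[0.5755 0.0797 2.0267] [0.4022 0.1978] c [-49.5149 -48.9753] th 0.45034098006827605 A [-3.8112 45.5561] B [ -95.2185 -143.5066] post -47.31429846435802
```

carry_out([
  {"offset":[0,0,7],"turn":[0,0,0],"hand":25},
  {"offset":[0,0.3,8],"turn":[0,0,0],"hand":25},
  {"offset":[0,0.3,8],"turn":[0,0,0],"hand":25},
  {"offset":[0,0.3,8],"turn":[0,0,0],"hand":25},
  {"offset":[0,0.3,8],"turn":[0,0,0],"hand":25},
])

```text
time: 14.92
tool_pos: [0.6113, 0.0109, 0.0017]
tool_rot: [-0.692, 0.696, 0.137, -0.133]
force: [1.7, -1.6, 1.6]
gripper_width: 0.289
```

Run:
```python
from h import *
s,R=tool();print(tobay(s['tool_pos'])*1000,s['tool_pos'][2],BAY[2]-np.arctan2(R[1,0],R[0,0]),s['force'])
for c in('scene',):
  im=camera(c)[:,:,::-1];cv2.imwrite('pics/sc10.png',cv2.resize(im[155:285,260:440],None,fx=4,fy=4,interpolation=cv2.INTER_CUBIC))
cv2.imwrite('pics/w10.png',camera('wrist')[:,:,::-1])
```

```text
[ -81.6287 -119.6509] 0.0017322133166512016 0.5226332867272445 [ 1.6642 -1.5911  1.5644]
```

View pics/sc10.png

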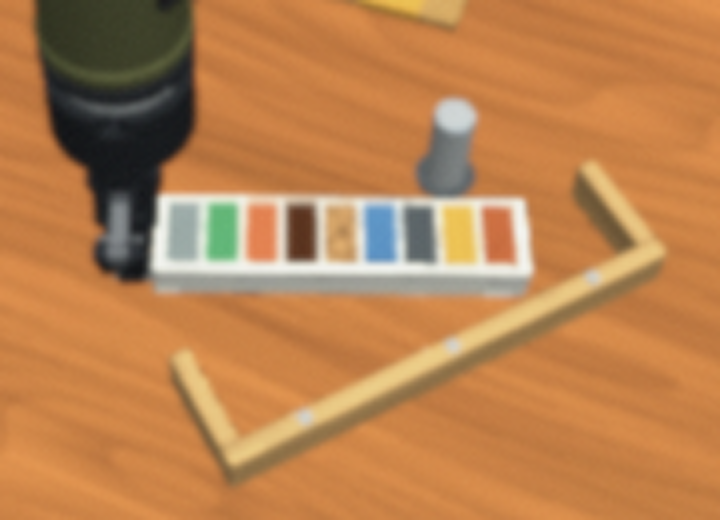

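View pics/w10.png

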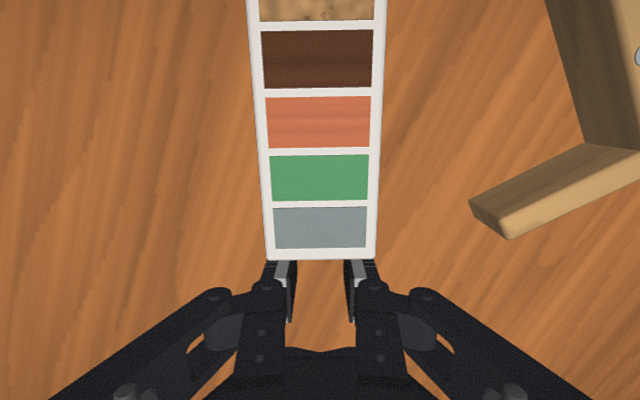

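carry_out([
  {"offset":[0,0,6],"turn":[0,-0.02,0],"hand":25},
  {"offset":[0,0,6],"turn":[0,-0.02,0],"hand":25},
  {"offset":[0,0,6],"turn":[0,-0.02,0],"hand":25},
  {"offset":[0,0,6],"turn":[0,-0.02,0],"hand":25},
  {"offset":[0,0,6],"turn":[0,-0.02,0],"hand":25},
])

```text
time: 15.65
tool_pos: [0.5982, 0.0406, 0.0014]
tool_rot: [-0.684, 0.688, 0.174, -0.17]
force: [1.4, -1.7, 1.5]
gripper_width: 0.294
```

Run:
```python
from h import *
s,R=tool();print(tobay(s['tool_pos'])*1000,s['tool_pos'][2],BAY[2]-np.arctan2(R[1,0],R[0,0]),s['force'],s['joints'])
for c in('scene',):
  im=camera(c)[:,:,::-1];cv2.imwrite('pics/sc11.png',cv2.resize(im[155:285,260:440],None,fx=4,fy=4,interpolation=cv2.INTER_CUBIC))
```

```text
[-66.2688 -90.9425] 0.0013542887922202637 0.4156185597081858 [ 1.4291 -1.6695  1.5026] [ 0.5529  0.5789 -0.8341  1.7848  0.5079  0.9996  0.0085]
```

View pics/sc11.png

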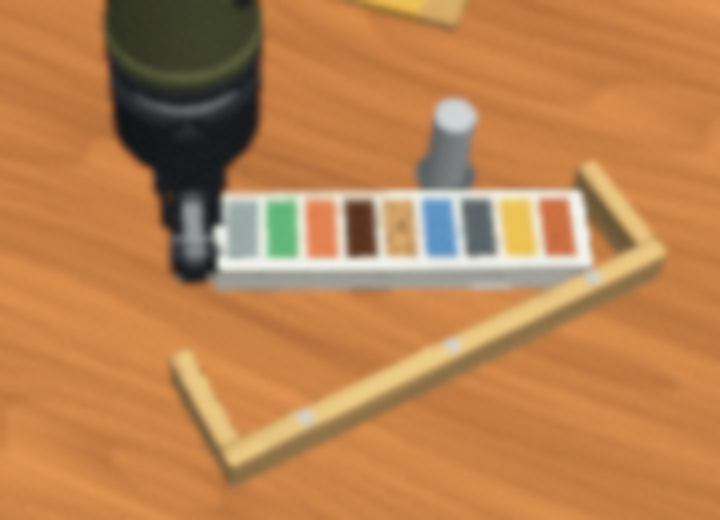

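Run:
```python
from h import *
scfit([(223,196),(582,192),(592,264),(215,271),None,None],(260,155),4)
scfit([(223,196),(582,192),(592,264),(215,271),(218,288),None],(260,155),4)
```

```text
[0.5483 0.1491 2.0038] [1.9817 0.3825] c [-11.6716  15.2146] th 0.47317656488522974 A [ 36.1785 108.6778] B [-59.5218 -78.2485] post -54.15859087226969
[0.5476 0.1491 1.999 ] [1.784  1.2152] c [-12.0829  15.8032] th 0.47797694303344906 A [ 36.2154 109.0356] B [-60.3812 -77.4291] post -53.66922346515744
```

carry_out([
  {"offset":[0,-2,-15],"turn":[0,0,0],"hand":25},
  {"offset":[0,-10,-15],"turn":[0,0,0],"hand":25},
  {"offset":[0,-45,0],"turn":[0,0,0],"hand":50},
  {"offset":[0,-35,0],"turn":[0,0,0],"hand":50},
  {"offset":[-30,0,0],"turn":[0,0,0],"hand":50},
  {"offset":[-30,0,22],"turn":[0,0,0],"hand":50},
  {"offset":[0,0,33],"turn":[0,0,0],"hand":50},
  {"offset":[0,0,33],"turn":[0,0,0],"hand":50},
  {"offset":[0,0,0],"turn":[0,0.165,0],"hand":50},
  {"offset":[0,0,0],"turn":[0,0.165,0],"hand":50},
  {"offset":[0,0,0],"turn":[0,0.165,0],"hand":50},
  {"offset":[0,0,0],"turn":[0,0.165,0],"hand":50},
  {"offset":[0,0,0],"turn":[0,0.165,0],"hand":50},
  {"offset":[0,0,0],"turn":[0,0.165,0],"hand":50},
  {"offset":[0,0,0],"turn":[0,0.165,0],"hand":50},
  {"offset":[0,0,0],"turn":[0,0.165,0],"hand":50},
  {"offset":[0,0,0],"turn":[0,0.165,0],"hand":50},
  {"offset":[0,0,0],"turn":[0,0.165,0],"hand":50},
  {"offset":[0,0,0],"turn":[0,0,0],"hand":50},
])

```text
time: 18.08
tool_pos: [0.5256, 0.0498, 0.1077]
tool_rot: [0.581, -0.574, 0.404, -0.411]
force: [-0.3, 0.4, -0.3]
gripper_width: 0.587
```

Run:
```python
from h import *
wcase('pics/w12.png')
w=frombay([-.097,-.014])
plan(np.r_[w,.004],BAY[2]-np.pi/2-.475)
im=camera('scene')[:,:,::-1];cv2.imwrite('pics/sc12.png',cv2.resize(im[155:285,260:440],None,fx=4,fy=4,interpolation=cv2.INTER_CUBIC))
```

```text
quad [[346, 160], [84, 183], [62, 120], [342, 94]] sides [0.205 0.048 0.206 0.048]
case world [0.5482 0.1475] bay mm [-13.0118  14.3146] theta 0.477208271291496 A [ 35.2148 107.584 ] B [-61.2384 -78.9549]
tool bay mm [-103.8234  -28.0903] z 0.10773662078981601 tool x theta 0.5649769260381063 F [-0.3  0.4 -0.3] t 18.075
post normal -53.50470401002729 needs<-37; case in tool [-84.4351   0.5229  53.9941]
t 18.125 pos [0.5257 0.0498 0.1077] off [-15.9 103.7  -3.3] turn [-0.014 -0.089  0.003] F [ 0.4  0.5 -0.3] w 0.584
```

View pics/w12.png

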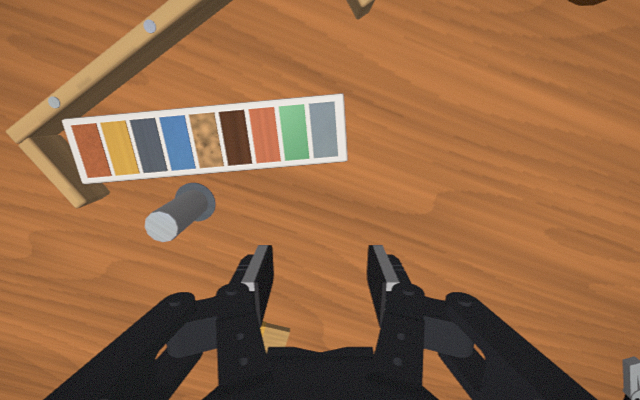

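View pics/sc12.png

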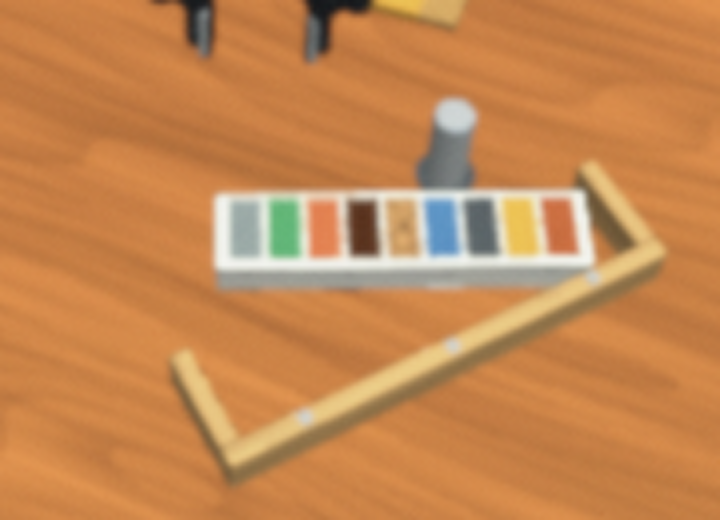

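carry_out([
  {"offset":[-8,20,-3],"turn":[-0.014,-0.089,0],"hand":50},
  {"offset":[0,40,0],"turn":[0,0,0],"hand":50},
  {"offset":[0,34,0],"turn":[0,0,0],"hand":50},
  {"offset":[0,8,0],"turn":[0,0,0],"hand":50},
  {"offset":[0,0,0],"turn":[0,0,0],"hand":50},
])

```text
time: 18.8
tool_pos: [0.523, 0.0555, 0.0054]
tool_rot: [0.598, -0.598, 0.376, -0.38]
force: [-0.7, 0.1, -0.9]
gripper_width: 0.588
```

Run:
```python
from h import *
wcase('pics/w13.png')
```

```text
quad [[0, 78], [398, 85], [391, 200], [0, 198]] sides [0.152 0.047 0.168 0.05 ]
case world [0.5582 0.1273] bay mm [-22.7287  -5.9494] theta 0.47358769155044245 A [25.16   87.4941] B [-70.6173 -99.3928]
tool bay mm [-100.9117  -22.5939] z 0.00540494496931607 tool x theta 0.4626584067828934 F [-0.7  0.1 -0.9] t 18.8
post normal -53.98365695405858 needs<-37; case in tool [-49.7895  -0.0214  62.535 ]
```

View pics/w13.png

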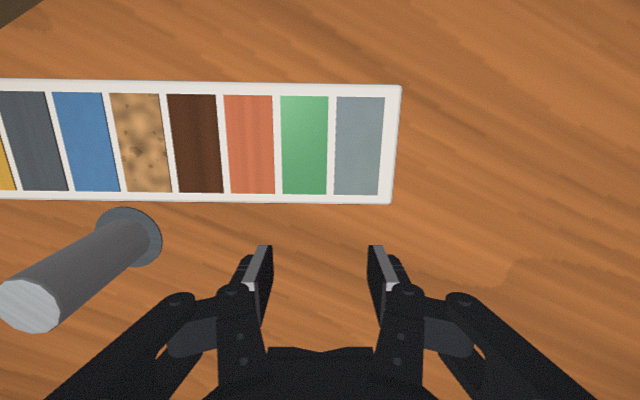

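carry_out([
  {"offset":[-8,0,9],"turn":[0,0,0],"hand":50},
  {"offset":[0,0.3,9],"turn":[0,0,0],"hand":50},
  {"offset":[0,0.3,8],"turn":[0,0,0],"hand":50},
  {"offset":[0,0.3,7],"turn":[0,-0.03,0],"hand":50},
  {"offset":[0,0.3,7],"turn":[0,-0.04,0],"hand":50},
  {"offset":[0,0.3,7],"turn":[0,-0.04,0],"hand":50},
  {"offset":[0,0.3,7],"turn":[0,-0.04,0],"hand":50},
  {"offset":[0,0.3,7],"turn":[0,-0.04,0],"hand":50},
])

```text
time: 19.85
tool_pos: [0.579, 0.0917, 0.007]
tool_rot: [-0.632, 0.633, -0.312, 0.319]
force: [-0.5, -2.0, 1.5]
gripper_width: 0.586
```

Run:
```python
from h import *
wcase('pics/w14.png')
im=camera('scene')[:,:,::-1];cv2.imwrite('pics/sc14.png',cv2.resize(im[155:285,260:440],None,fx=4,fy=4,interpolation=cv2.INTER_CUBIC))
```

```text
quad [[411, 147], [401, 250], [0, 262], [0, 157]] sides [0.048 0.186 0.051 0.171]
case world [0.5758 0.1539] bay mm [ 9.0355 -3.4083] theta 0.23474379705722948 A [33.4579 98.712 ] B [ -15.3868 -105.5285]
tool bay mm [-37.9786 -44.3194] z 0.007010181262393913 tool x theta 0.260448490737625 F [-0.5 -2.   1.5] t 19.85
post normal -69.85599913227642 needs<-37; case in tool [-51.6355  -0.4158  34.8949]
```

View pics/w14.png

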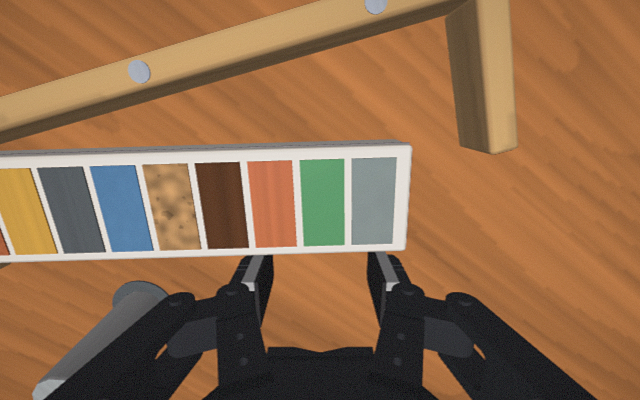

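View pics/sc14.png

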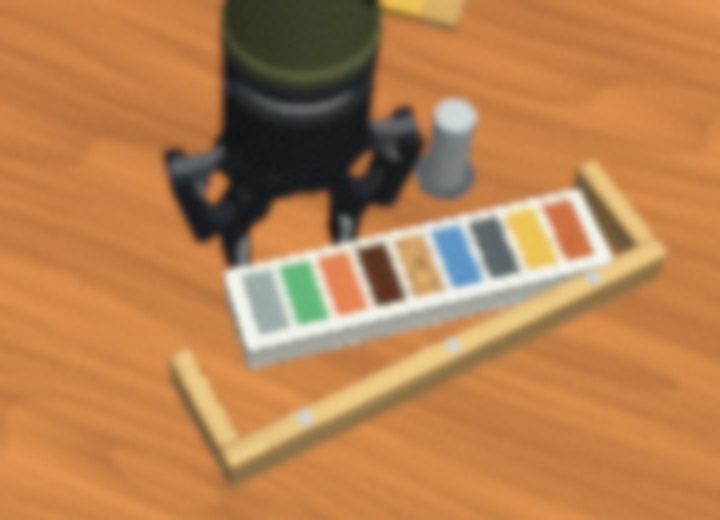

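carry_out([
  {"offset":[0,0.5,7],"turn":[0,-0.045,0],"hand":50},
  {"offset":[0,0.5,7],"turn":[0,-0.045,0],"hand":50},
  {"offset":[0,0.4,7],"turn":[0,-0.045,0],"hand":50},
  {"offset":[0,0.4,7],"turn":[0,-0.045,0],"hand":50},
  {"offset":[0,0.4,5],"turn":[0,-0.04,0],"hand":50},
])

```text
time: 20.58
tool_pos: [0.6055, 0.1154, 0.0049]
tool_rot: [-0.664, 0.666, -0.236, 0.244]
force: [-1.1, -1.5, -0.1]
gripper_width: 0.583
```

Run:
```python
from h import *
wcase('pics/w15.png')
im=camera('scene')[:,:,::-1];cv2.imwrite('pics/sc15.png',cv2.resize(im[155:285,260:440],None,fx=4,fy=4,interpolation=cv2.INTER_CUBIC))
```

```text
quad [[420, 152], [409, 254], [0, 259], [0, 154]] sides [0.047 0.186 0.05  0.171]
case world [0.5906 0.1735] bay mm [33.6262 -2.9963] theta 0.021295029024960055 A [ 35.862  101.9799] B [  31.3904 -107.9725]
tool bay mm [ -2.9924 -50.5728] z 0.004924904760465365 tool x theta 0.027044257659721627 F [-1.1 -1.5 -0.1] t 20.575
post normal -81.01003044449382 needs<-37; case in tool [-48.5463  -0.4759  35.3197]
```

View pics/w15.png

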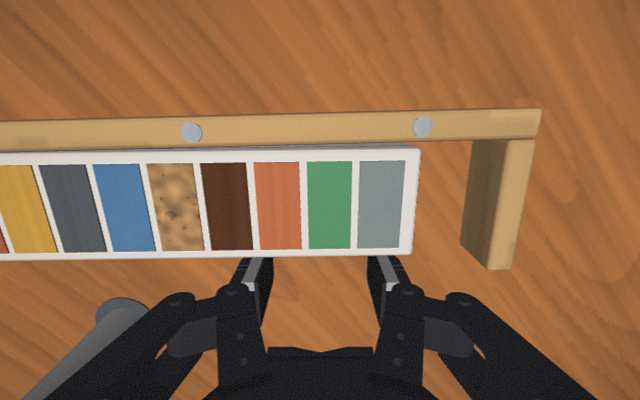

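View pics/sc15.png

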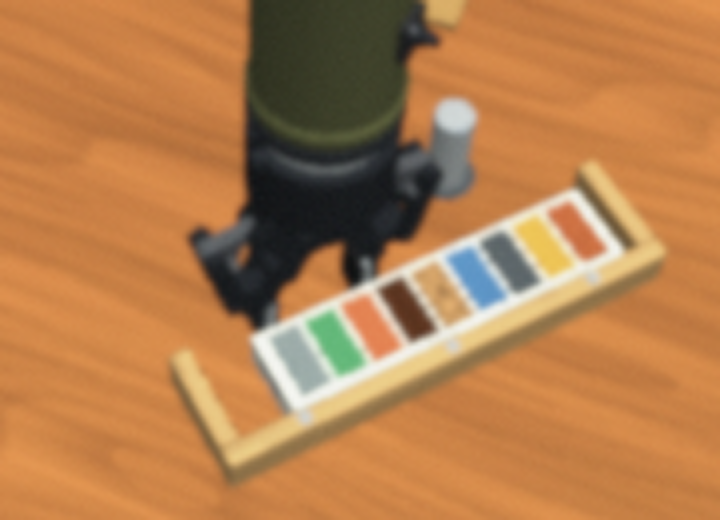

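carry_out([
  {"offset":[0,0.3,3],"turn":[0,-0.014,0],"hand":50},
  {"offset":[0,0.3,2.5],"turn":[0,-0.014,0],"hand":50},
])

```text
time: 20.92
tool_pos: [0.6068, 0.1176, 0.0039]
tool_rot: [-0.666, 0.671, -0.228, 0.233]
force: [-6.0, -7.0, 7.0]
gripper_width: 0.588
```

carry_out([
  {"offset":[0,0,2],"turn":[0,0,0],"hand":50},
])

```text
time: 21.05
tool_pos: [0.6069, 0.1174, 0.0036]
tool_rot: [-0.664, 0.673, -0.229, 0.233]
force: [-4.1, -3.5, 3.6]
gripper_width: 0.583
```

carry_out([
  {"offset":[0,0,-6],"turn":[0,0,0],"hand":50},
  {"offset":[0,0,-15],"turn":[0,0,0],"hand":50},
  {"offset":[0,-30,-15],"turn":[0,0,0],"hand":50},
  {"offset":[0,-50,0],"turn":[0,0,0],"hand":50},
  {"offset":[0,-50,0],"turn":[0,0,0],"hand":50},
  {"offset":[-10,-40,0],"turn":[0,0,0],"hand":50},
  {"offset":[-20,0,0],"turn":[0,0,0],"hand":50},
  {"offset":[0,0,0],"turn":[0,0,0],"hand":50},
])

```text
time: 22.05
tool_pos: [0.5559, 0.1067, 0.1765]
tool_rot: [-0.664, 0.672, -0.229, 0.233]
force: [0.3, 0.2, -0.4]
gripper_width: 0.583
```

Run:
```python
from h import *
wcase('pics/w16.png')
im=camera('scene')[:,:,::-1];cv2.imwrite('pics/sc16.png',im)
cv2.imwrite('pics/sc16c.png',cv2.resize(im[155:285,260:440],None,fx=4,fy=4,interpolation=cv2.INTER_CUBIC))
im=camera('side')[:,:,::-1];cv2.imwrite('pics/sd16.png',cv2.resize(im[175:295,200:330],None,fx=5,fy=5,interpolation=cv2.INTER_CUBIC))
```

```text
quad [[175, 80], [400, 80], [396, 133], [183, 133]] sides [0.207 0.048 0.207 0.048]
case world [0.5802 0.1832] bay mm [34.8479 11.1941] theta 0.0003958531586478742 A [ 34.8894 116.1941] B [ 34.8063 -93.8059]
tool bay mm [-40.375  -16.8414] z 0.17652949658947853 tool x theta 0.0005252118869187861 F [ 0.3  0.2 -0.4] t 22.05
post normal -80.77746729448442 needs<-37; case in tool [-28.074   -0.9011  75.2031]
```

View pics/w16.png

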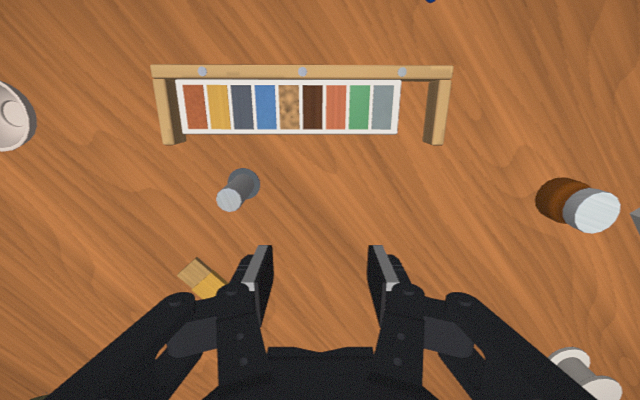

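View pics/sc16.png

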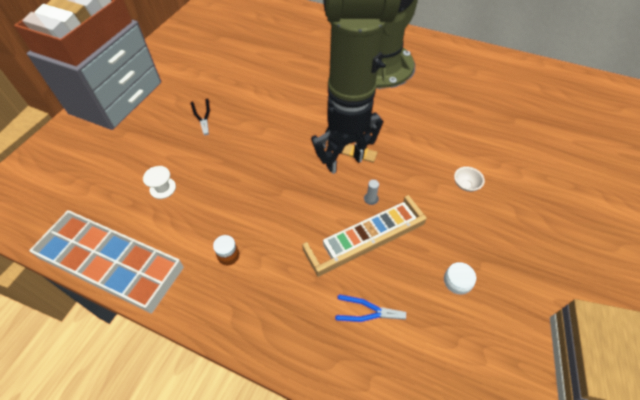

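View pics/sd16.png

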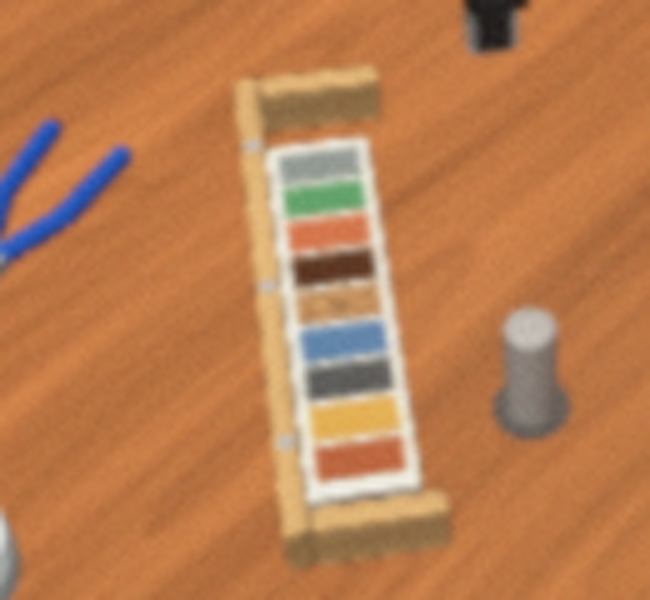

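The wrist view at (175–400, 80–133) and the scene and side views all show the case lying flush along the back wall. The bystanders are at the same pixels as at the start.

Run:
```python
from rig import ticket
print(ticket.sign_off())
```

```text
the job is handed in; nothing more can be done
None
```

The case is in the bay, flush along the back wall, and I handed the job in at about 22 s of the allowed 72 s. No verdict is reported at hand-in.

**What I did:**
1. I pushed the case broadside with the fingers to line it up and angle it about 0.5 rad to the bay.
2. I then pushed on its far end so the leading end slipped in behind the post. On the way I corrected the heading once, when the gap to the post was down to about 3 mm.
3. Finally I pushed the outer end round until the case met the back wall. The wrist force there was about 11 N.

**Last checks:**
- **Final pose:** the wrist camera puts the case centre at x = 34.8 mm, y = +11 mm in the bay frame, with an angle of about 0.000 rad. The scene and side pictures agree by eye.
- **End first:** before the final push, one end measured about (36, 109) mm inside the bay. The other was about (−60, −78) mm, still outside the mouth.
- **Bystanders:** by eye, those in view are at the same pixels as at the start. The card is partly hidden by the arm in the last scene picture, but the fingers never came close to it.

The only mismatch is that the wrist-camera outline of the case came out 2–3 mm small (207 x 48 mm instead of 210 x 50 mm), so the positions could be off by 1–2 mm.

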